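# Wedge a rocking table easel

## Task

The little table easel rocks because the rubber foot under one runner end has come off. With the fingertips, push the dark wooden wedge along the table, thin end first, under that bare runner end until it is snug and the easel no longer rocks but still stands level, then press down firmly on top of that runner end for a moment to check that it stands firm, and let go. Pick nothing up, do not shove the easel along, and leave the mug, the brush pot and the paint tin where they are.

Things in the scene. Friction and masses are not known exactly. Their poses are not given: they have to be found in the camera images.
- easel: Wooden table easel with a small canvas, loose, 1.5 to 2.2 kg, base 300 x 270 mm, 420 tall. Origin at table level under the base's middle; own -x is the painted front, z up. Two runners along x, 300 long, 30 wide and 30 high, at y = -120 and +120, on 10 mm high rubber feet at x = -135 and +135. The foot at x = -135, y = +120 is missing. Frame, tray and canvas stay behind x = -60, |y| below 112.
- bare_end (a point): Middle of the lower edge of the end face of the runner that lost its foot: on the easel at x = -150, y = +120. It hangs 10 mm above the table and dips, rocking the easel, when pressed with about 2 N. Axes as the easel's: +x points in under the runner.
- foot_place (a point): Underside of the same runner, where the missing foot's centre was: 15 mm inside bare_end, 10 mm above the table.
- runner_top (a point): Top face of the same runner above the missing foot, 40 mm above the table, where to press; nothing stands above it.
- wedge: Dark wooden door wedge, loose, 40 g, flat on the table before the bare end: 100 mm long, 45 wide, 20 high at the thick end, 3 at the thin end, even slope. Origin at table level at its middle; +x points to the thin end. It is snug with the thin end about 41 mm in under bare_end; from there it resists with 4 N and more, and pushed on it only shoves the easel along.
- wedge_tip (a point): Middle of the lower edge of the wedge's thin end, 50 mm from the wedge's origin.
- mug: White mug, 82 mm across, 95 high; origin under its centre. Leave alone.
- brush_pot: White pot with paint brushes, 76 mm across, 230 high with the brushes; origin under its centre. Leave alone.
- paint_tin: Closed flat watercolour tin, 77 x 192 x 19 mm; origin under its centre. Leave alone.
There are look-alikes about, which are no part of the job. Of the things like the wedge, leave any that is turquoise; of the rest the larger one is meant.

How it is judged:
By the outcome, as a careful person would: the job done as asked, in the order asked, and still so for the second after the job is handed in, with the robot touching nothing.
It also fails if it takes over 51 s, if anything falls off the work surface, if the arm or the gripper's body presses on something with over 40 N, if the wrist force passes 120 N, or if a joint passes its speed limit or range.

## Robot

A 6-joint arm with a two-finger parallel gripper is mounted at the origin on the work surface. World frame = base frame: x ahead of the robot, y to its left, z up, the work surface at z = 0. Lengths are in mm, angles in rad, forces in N, time in s.
With the tool pointing down it reaches from about 400 to 925 mm from the base axis. Payload 12.5 kg.
Tool frame: the origin (TCP) lies on the mounting face of the last link; the fingertips stand 190 mm ahead of it and the grasp point (between the pads) lies 171 mm ahead of it; z points along the fingers, y is the line along which they close (so a half turn about z gives the same grasp; the last joint's range is limited). The gripper opens to 95 mm and grips with 3 to 60 N. Pads are 20 mm wide; open, the fingers measure 119 mm over their backs; the gripper's body (75 mm by 180 mm) begins 59 mm behind the grasp point.
Start: joints at [-1.264, 0.491, 1.559, -0, 1.092, -0.106], TCP at [250.753, -572.492, 404.761] pointing down, gripper open.
Joint ranges: [-3.1, 3.1], [-0.84, 2.19], [0.05, 2.79], [-1.13, 4.28], [0.06, 2.93], [-2.69, 2.69]. Speed limits (rad/s): [2.22, 2.22, 2.79, 3.14, 3.14, 3.14].

## Interface

Orientations are given as [roll, pitch, yaw] about the fixed x, y, z axes, in that order (R = Rz(yaw) Ry(pitch) Rx(roll)).
In Python, from cell import env gives the robot as it stands.
- The arm moves only by the tool carry_out, never from a script. Its argument "series" is a list of rows, each a list of 5 numbers: the shift along the tool's x, y, z in m, then the turn about the tool's z in degrees, then the opening, from 0 (shut) to 1 (fully open). A call has 1 to 20 rows; each row is the pose to reach, as a shift and turn from the pose commanded when the call began, along the tool's axes at that moment; what a row does not reach only later rows make up. A row lasts 1/8 s, in which the tool goes at most 62.5 mm and 10.7 degrees, less where a joint would pass 70% of its speed; a pose out of reach is approached as far as the arm can. A call with a gripper value outside its range is refused whole. The fingers move at their own pace and stop on an object; the grip force is fixed at half the most. Time passes only in rows, so rows that repeat a pose let the fingers close. It gives the time, the measured TCP pose, the force, the opening and the grip force at its end, in the units of the state.
- env.state(): the state, without advancing time (a new reading comes with each control period).
- env.read_camera(name): name is "scene" or "top" or "wrist"; returns (picture, depth): 384x512x3 uint8, red, green, blue; 384x512 float32, mm along the optical axis (not along the pixel's ray), 0 where there is no reading.
- env.get_calibration(name): a dict with "intrinsics" (3x3 intrinsics, pixels), "D" ([k1, k2, p1, p2, k3] as OpenCV has them; the pictures are not rectified), "cam_to_world" (4x4, takes a point from camera to world coordinates); the wrist camera has in their place "T_tool_cam" (4x4, takes a point from camera to tool coordinates, whose origin is the TCP and whose axes are the flange's). Camera axes: x right, y up, looking along -z (the intrinsics and any distortion apply to the point x, -y, -z); pixel columns grow to the right and rows downward; lengths in mm; the calibration is good to about 2 mm. A picture is of the moment at which its call begins: read the wrist's pose just before it. get_calibration takes no time and is no camera call.
- env.job_done(): hands the job in; it is judged then, once.
The state is a dict: "t": time; "joints": joint angles; "qvel": joint speeds; "tau": joint torques, N m; "eef_pos": TCP position; "tcp_rot": TCP orientation; "ft_force": force on the tool from outside, world axes, zero at the start; "moment": the same for the moment, N m; "opening": opening from 0.0 (shut) to 1.0 (fully open); "grip_force": force on a finger pad.
Only numpy, scipy, OpenCV 4.12 (cv2) and the standard library are available. Lean on these libraries where they do the work, as an engineer would, in place of code of your own. Each camera call takes 0.05 s, during which the arm holds its last target. There are 200 camera calls.

## Working session

There is one attempt and no reset: what is moved stays moved. The work goes in short steps, Python scripts to look and compute and a tool call to move; the robot and the scene stay as the last step left them, time stands still between calls to the robot, and variables do not carry over. Pictures are saved under pics/ and viewed, at most 10 in all, crops included, and the job is handed in when it is done.

Besides the shell and the picture viewer there is one more tool, called after "Call:" as a command line: name --pt "numbers of a row" for each row, then --argument value for the rest. carry_out: Moves the arm, as the interface text tells. Its arguments: {"type":"object","properties":{"series":{"type":"array","items":{"type":"array","items":{"type":"number"}}}},"required":["series"]}

```bash
mkdir -p pics; ls
cat > h.py <<'E'
import numpy as np, cv2
from cell import env
def snap(n):
    s=env.state(); im,d=env.read_camera(n); c=env.get_calibration(n)
    if n=="wrist":
        T=np.eye(4); r,p,y=s["tcp_rot"]
        from scipy.spatial.transform import Rotation as R
        T[:3,:3]=R.from_euler("xyz",[r,p,y]).as_matrix(); T[:3,3]=s["eef_pos"]
        M=T@np.array(c["T_tool_cam"])
    else: M=np.array(c["cam_to_world"])
    return im,d,np.array(c["intrinsics"]),np.array(c["D"]),M
def ray(K,D,M,px):
    u=cv2.undistortPoints(np.float64(px).reshape(-1,1,2),K,D).reshape(-1,2)
    v=np.c_[u[:,0],-u[:,1],-np.ones(len(u))]@M[:3,:3].T
    return M[:3,3],v
def plane(K,D,M,px,z=0):
    o,v=ray(K,D,M,px); return o+v*((z-o[2])/v[:,2])[:,None]
def dpt(d,K,D,M,px):
    o,v=ray(K,D,M,px); px=np.int32(np.round(px)).reshape(-1,2)
    return o+v*d[px[:,1],px[:,0]][:,None]
def save(n,im): cv2.imwrite("pics/"+n,im[...,::-1])
E
python3 - <<'E'
from h import *
print(env.state())
for n in("scene","top"):
    im,d,K,D,M=snap(n); save(n+"0.png",im); np.savez(n+"0.npz",im=im,d=d,K=K,D=D,M=M)
    print(n,K.round(1).tolist(),D,M.round(3).tolist())
print(env.get_calibration("wrist"))
E
```

```text
pics
{'t': 0.0, 'joints': array([-1.26364651e+00,  4.91606570e-01,  1.55942145e+00,  1.68330285e-06,
        1.09170224e+00, -1.05573455e-01]), 'qvel': array([-0.00076458,  0.00109409,  0.00265737, -0.00075599, -0.00128125,
        0.00048342]), 'tau': array([ 1.74328034e-03, -6.12639356e+01, -2.58187723e+01,  6.94509898e-02,
        4.82622266e-02, -3.73382306e-05]), 'eef_pos': array([ 250.72249192, -572.4898858 ,  404.14206237]), 'tcp_rot': array([-3.14046154e+00, -1.21362265e-04,  4.12722421e-01]), 'ft_force': array([ 0.84701732, -0.35527326, -0.03825535]), 'moment': array([-0.02036727, -0.0138618 ,  0.03429163]), 'grip_force': 0.0, 'opening': 0.9993661116041648}
scene [[413.3, 0.0, 254.9], [0.0, 413.3, 190.2], [0.0, 0.0, 1.0]] [-0.0786897  0.         0.         0.         0.       ] [[-0.316, -0.689, 0.652, 1333.499], [0.949, -0.236, 0.211, 180.076], [0.009, 0.685, 0.729, 894.2], [0.0, 0.0, 0.0, 1.0]]
top [[385.7, 0.0, 259.5], [0.0, 385.7, 193.2], [0.0, 0.0, 1.0]] [-0.0108721  0.         0.         0.         0.       ] [[0.002, 0.989, -0.149, 460.444], [-1.0, 0.004, 0.014, -74.629], [0.014, 0.149, 0.989, 958.043], [0.0, 0.0, 0.0, 1.0]]
{'intrinsics': array([[327.62566335,   0.        , 263.47533454],
       [  0.        , 327.62566335, 191.3115028 ],
       [  0.        ,   0.        ,   1.        ]]), 'D': array([-0.03463098,  0.        ,  0.        ,  0.        ,  0.        ]), 'T_tool_cam': array([[ 1.14644166e-03,  9.72610946e-01,  2.32436300e-01,
         6.48187009e+01],
       [ 9.99999153e-01, -1.25834886e-03,  3.33180236e-04,
        -9.98888659e-01],
       [ 6.16540697e-04,  2.32435721e-01, -9.72611564e-01,
         1.94311892e+01],
       [ 0.00000000e+00,  0.00000000e+00,  0.00000000e+00,
         1.00000000e+00]])}
```

View pics/scene0.png

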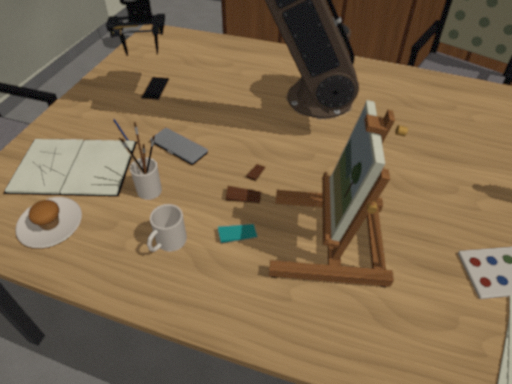

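View pics/top0.png

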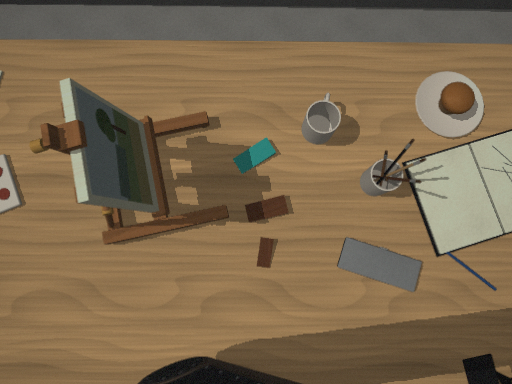

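The scene picture shows the dark wedge at (243,195), in front of the easel's robot-side runner end at (280,197), with a small brown block at (256,172) and a turquoise one at (236,233). In the top picture the wedge is at (268,208) and the bare runner end at (227,213). I'll measure both.

Run:
```python
from h import *
f=np.load("top0.npz"); im,d,K,D,M=[f[k] for k in("im","d","K","D","M")]
def prof(a,b,n):
    px=np.linspace(a,b,n); print(np.c_[px,dpt(d,K,D,M,px)].round(0).astype(int).tolist())
prof((292,203),(236,212),15)
print("runner"); prof((228,214),(110,237),10)
print("corners wedge z0",plane(K,D,M,[(246,205),(249,221),(291,211),(286,195)],0).round(0).tolist())
print("mug, pot",plane(K,D,M,[(321,122),(384,178)],0).round(0).tolist())
c=cv2.resize(im[180:285,210:310],None,fx=5,fy=5,interpolation=cv2.INTER_CUBIC); save("c0.png",c)
```

```text
[[292, 203, 580, -170, 0], [288, 204, 578, -160, 1], [284, 204, 575, -148, 19], [280, 205, 573, -138, 17], [276, 206, 572, -129, 16], [272, 206, 570, -119, 16], [268, 207, 569, -109, 11], [264, 208, 567, -99, 10], [260, 208, 566, -89, 9], [256, 209, 565, -80, 5], [252, 209, 563, -70, 8], [248, 210, 562, -60, 4], [244, 211, 560, -50, 2], [240, 211, 559, -40, -2], [236, 212, 557, -30, -2]]
runner
[[228, 214, 551, -11, 12], [215, 217, 542, 19, 38], [202, 219, 536, 50, 39], [189, 222, 530, 81, 40], [176, 224, 523, 111, 40], [162, 227, 518, 143, 37], [149, 229, 511, 173, 41], [136, 232, 505, 203, 42], [123, 234, 499, 234, 39], [110, 237, 493, 264, 42]]
corners wedge z0 [[575.0, -55.0, 0.0], [535.0, -62.0, 0.0], [560.0, -167.0, 0.0], [600.0, -155.0, 0.0]]
mug, pot [[792.0, -247.0, 0.0], [645.0, -405.0, 0.0]]
```

View pics/c0.png

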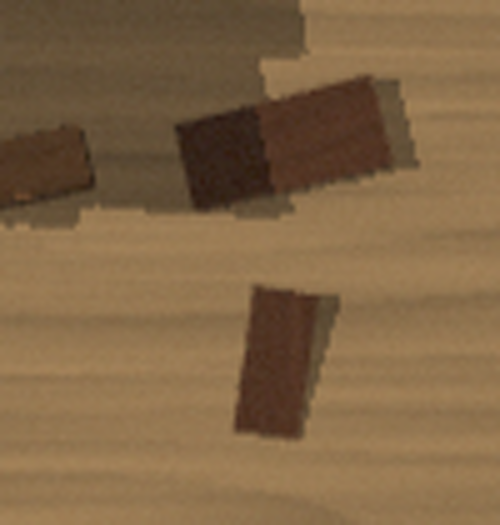

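The thick end faces −y and the thin end points at the runner. Next I'll move the wrist camera over it, with the tool's x axis along the push direction.

Call:
carry_out --pt "0.04 -0.025 0 -7 1" --pt "0.08 -0.05 0 -14 1" --pt "0.12 -0.075 0 -21 1" --pt "0.16 -0.1 0 -28 1" --pt "0.2 -0.125 0 -35 1" --pt "0.24 -0.15 0 -42 1" --pt "0.28 -0.175 0 -49 1" --pt "0.32 -0.2 0 -56 1" --pt "0.36 -0.225 0 -63 1" --pt "0.4 -0.25 0 -70 1" --pt "0.44 -0.275 0 -77 1" --pt "0.478 -0.295 0 -78 1" --pt "0.478 -0.295 0 -78 1" --pt "0.478 -0.295 0 -78 1"

```text
t: 1.85
eef_pos: [570.0, -110.6, 404.4]
tcp_rot: [-3.141, -0.0, 1.774]
ft_force: [0.3, -0.0, 0.8]
opening: 0.999
grip_force: 0.0
```

Run:
```python
from h import *
s=env.state(); print(s["t"],s["eef_pos"],s["tcp_rot"],s["qvel"].round(3))
im,d,K,D,M=snap("wrist"); save("w1.png",im); np.savez("w1.npz",im=im,d=d,K=K,D=D,M=M)
```

```text
1.85 [ 570.03936028 -110.62259602  404.39007118] [-3.14080814e+00 -1.71368751e-04  1.77442031e+00] [-0.02  -0.008  0.005 -0.001  0.    -0.001]
```

View pics/w1.png

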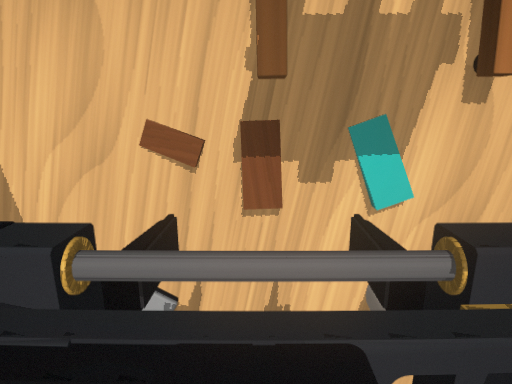

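The wrist picture shows the wedge with its thin end at (240–280,121) and thick end at (243–282,209). The bare runner end is at (259–286,77), and the small brown block and the turquoise wedge lie to either side. Now the exact measurements.

```bash
cat > m.py <<'E'
from h import *
def wedge(im,x0,x1,y0,y1,V=(30,95)):
    hsv=cv2.cvtColor(im,cv2.COLOR_RGB2HSV).astype(int)
    m=((hsv[...,0]<14)|(hsv[...,0]>170))&(hsv[...,1]>90)&(hsv[...,2]<150)
    m=m.astype(np.uint8); k=np.zeros_like(m); k[y0:y1,x0:x1]=1; m*=k
    m=cv2.morphologyEx(m,cv2.MORPH_OPEN,np.ones((3,3)))
    c=max(cv2.findContours(m,0,cv2.CHAIN_APPROX_NONE)[0],key=cv2.contourArea)
    return m,c
def quad(c):
    r=cv2.boxPoints(cv2.minAreaRect(c)); return r[np.lexsort((r[:,0],r[:,1]>r[:,1].mean()))]
E
python3 - <<'E'
from m import *
f=np.load("w1.npz"); im,d,K,D,M=[f[k] for k in("im","d","K","D","M")]
hsv=cv2.cvtColor(im,cv2.COLOR_RGB2HSV)
for p in[(260,135),(260,185),(272,40),(272,72),(272,90),(230,185),(300,120)]: print(p,hsv[p[1],p[0]],dpt(d,K,D,M,[p]).round(1))
m,c=wedge(im,215,310,100,225); q=quad(c); print("wedge",cv2.contourArea(c),q.round(1).tolist())
for z,i in((3,(0,1)),(20,(2,3))):
    P=plane(K,D,M,q[list(i)],z); print(P.round(1).tolist(),P.mean(0).round(1),np.linalg.norm(P[0]-P[1]).round(1))
m,c=wedge(im,235,310,0,90); q=quad(c); print("runner",cv2.contourArea(c),q.round(1).tolist())
P=plane(K,D,M,q,40); print(P.round(1).tolist()); P=plane(K,D,M,q,10); print(P.round(1).tolist())
g=cv2.cvtColor(im,cv2.COLOR_RGB2GRAY); print(g[60:90,272], hsv[60:90,272].tolist())
print([(r,dpt(d,K,D,M,[(272,r)])[0].round(0).tolist()) for r in range(60,86,2)])
E
```

```text
(260, 135) [ 12 158  84] [[557.2 -70.7   5.5]]
(260, 185) [ 11 161 125] [[ 568.7 -126.    15.4]]
(272, 40) [ 13 161 114] [[550.1  24.5  39.6]]
(272, 72) [ 13 167 116] [[556.3  -5.1  41.8]]
(272, 90) [ 16 129 123] [[560.4 -19.1   1.1]]
(230, 185) [ 16 131 220] [[ 5.339e+02 -1.367e+02 -1.000e-01]]
(300, 120) [ 16 132 143] [[598.7 -45.    1.6]]
wedge 3304.5 [[239.89999389648438, 120.80000305175781], [279.0, 119.5], [242.8000030517578, 209.0], [281.8999938964844, 207.6999969482422]]
[[531.5, -59.8, 3.0], [574.9, -49.3, 3.0]] [553.2 -54.6   3. ] 44.6
[[554.8, -157.0, 20.0], [598.8, -146.2, 20.0]] [ 576.8 -151.6   20. ] 45.4
runner 4.0 [[280.0, 69.0], [282.0, 69.0], [280.0, 71.0], [282.0, 71.0]]
[[563.6, -0.5, 40.0], [565.5, -0.1, 40.0], [564.0, -2.3, 40.0], [565.9, -1.9, 40.0]]
[[564.2, 3.5, 10.0], [566.3, 3.9, 10.0], [564.6, 1.5, 10.0], [566.8, 1.9, 10.0]]
[ 84  84  84  83  81  83  84  83  83  85  83  85  83  85  80  68  58  58
  75  98 103 102 102 102 102 100  99 101 100 100] [[13, 161, 117], [14, 160, 116], [14, 160, 116], [14, 163, 114], [13, 163, 114], [14, 166, 114], [14, 163, 116], [14, 162, 115], [13, 163, 116], [13, 160, 118], [14, 165, 116], [13, 159, 117], [13, 167, 116], [13, 160, 118], [13, 162, 112], [14, 160, 94], [14, 158, 79], [14, 157, 78], [15, 143, 98], [16, 134, 122], [16, 131, 128], [16, 131, 127], [16, 130, 126], [16, 129, 128], [16, 131, 127], [16, 133, 125], [16, 134, 124], [17, 133, 125], [16, 132, 124], [16, 135, 125]]
[(60, [554.0, 6.0, 41.0]), (62, [554.0, 4.0, 40.0]), (64, [555.0, 3.0, 39.0]), (66, [555.0, 1.0, 41.0]), (68, [556.0, -1.0, 40.0]), (70, [556.0, -3.0, 41.0]), (72, [556.0, -5.0, 42.0]), (74, [557.0, -7.0, 40.0]), (76, [557.0, -8.0, 33.0]), (78, [558.0, -8.0, 15.0]), (80, [558.0, -9.0, 1.0]), (82, [559.0, -11.0, 0.0]), (84, [559.0, -13.0, -1.0])]
```

```bash
cat >> m.py <<'E'
def runner(im,d,K,D,M,x0,x1,y0,y1):
    S=cv2.cvtColor(im,cv2.COLOR_RGB2HSV)[...,1].astype(float)
    vv,uu=np.mgrid[y0:y1,x0:x1]; P=dpt(d,K,D,M,np.c_[uu.ravel(),vv.ravel()])
    m=(np.abs(P[:,2]-40)<8).reshape(vv.shape).astype(np.uint8)
    L=[];Rr=[]
    for r in range(m.shape[0]):
        k=np.flatnonzero(m[r])
        if len(k)>8: L.append((k[0]+x0-.5,r+y0)); Rr.append((k[-1]+x0+.5,r+y0))
    fit=lambda a:np.polyfit(np.array(a)[:,1],np.array(a)[:,0],1)
    return m,fit(L),fit(Rr)
E
python3 - <<'E'
from m import *
f=np.load("w1.npz"); im,d,K,D,M=[f[k] for k in("im","d","K","D","M")]
m,l,r=runner(im,d,K,D,M,235,310,2,72)
print(l,r)
e=[[np.polyval(l,v),v] for v in(5,75)]+[[np.polyval(r,v),v] for v in(5,75)]
P=plane(K,D,M,e,40); print(np.round(e,1).tolist(),P.round(1).tolist())
A=(P[0]+P[2])/2;B=(P[1]+P[3])/2;a=A-B;print("dir",np.degrees(np.arctan2(a[1],a[0])),"end top mid",B, "width",np.linalg.norm(P[1]-P[3]))
g=cv2.cvtColor(im,cv2.COLOR_RGB2GRAY).astype(int); 
for u in(262,267,272,277,282): print(u,g[70:84,u])
print("bottom z10",plane(K,D,M,[[np.polyval(l,78.3),78.3],[np.polyval(r,78.3),78.3],[272,78.3]],10).round(1).tolist())
E
```

```text
[2.14154492e-02 2.55204050e+02] [-1.85858298e-15  2.86500000e+02]
[[255.3, 5.0], [256.8, 75.0], [286.5, 5.0], [286.5, 75.0]] [[527.7, 52.2, 40.0], [542.0, -10.8, 40.0], [557.2, 58.4, 40.0], [571.2, -4.7, 40.0]]
dir 102.65653496507991 end top mid [556.60997797  -7.76822832  40.        ] width 29.753236770971064
262 [ 85  84  85  84  82  73  62  57  67 102 112 113 113 113]
267 [ 86  86  85  87  84  73  59  57  68 102 110 111 112 112]
272 [ 83  85  83  85  80  68  58  58  75  98 103 102 102 102]
277 [ 83  82  82  81  79  65  57  59  81 111 120 118 118 117]
282 [ 84  83  86  86  81  65  59  57  78 105 113 114 113 113]
bottom z10 [[541.6, -11.1, 10.0], [573.2, -4.5, 10.0], [557.7, -7.7, 10.0]]
```

The wedge sits about 13 mm to the robot side of the runner's line, with its heading within about 1°. I'll straddle it with open fingers and nudge it sideways with one pad near its centre of mass.

Call:
carry_out --pt "-0.004 0.005 0.04 -0.7 0.8" --pt "-0.004 0.005 0.08 -0.7 0.8" --pt "-0.004 0.005 0.12 -0.7 0.8" --pt "-0.004 0.005 0.16 -0.7 0.8" --pt "-0.004 0.005 0.185 -0.7 0.8" --pt "-0.004 0.005 0.2 -0.7 0.8" --pt "-0.004 0.005 0.208 -0.7 0.8" --pt "-0.004 0.005 0.208 -0.7 0.8" --pt "-0.004 0.005 0.208 -0.7 0.8"

```text
t: 3.02
eef_pos: [576.1, -113.6, 197.6]
tcp_rot: [3.14, 0.001, 1.786]
ft_force: [0.1, -0.8, 1.0]
opening: 0.798
grip_force: 0.0
```

Run:
```python
from m import *
f=np.load("top0.npz"); im,d,K,D,M=[f[k] for k in("im","d","K","D","M")]
# runner top edges by column in the top view, z within 8 of 40
vv,uu=np.mgrid[200:245,104:222]; P=dpt(d,K,D,M,np.c_[uu.ravel(),vv.ravel()]).reshape(45,-1,3)
m=np.abs(P[...,2]-40)<7
a=[];b=[]
for j in range(m.shape[1]):
    k=np.flatnonzero(m[:,j])
    if len(k)>5: b.append((j+104,k[-1]+200.5))
b=np.array(b,float); p=np.polyfit(b[:,0],b[:,1],1)
r=np.abs(np.polyval(p,b[:,0])-b[:,1]); p=np.polyfit(*b[r<1.5].T,1)
Q=plane(K,D,M,[(110,np.polyval(p,110)),(220,np.polyval(p,220))],40); v=Q[0]-Q[1]; print(Q.round(1),np.degrees(np.arctan2(v[1],v[0])),(r<1.5).mean())
n=np.array([.976,.216,0]); print("lateral of robot-side edge about bare end:",(Q-[556.9,-7.8,40])@n)
s=env.state(); print(s["eef_pos"],s["tcp_rot"],s["opening"])
```

```text
[[479.3 263.9  40. ]
 [536.9   6.3  40. ]] 102.6211381857227 1.0
lateral of robot-side edge about bare end: [-17.09562768 -16.44128116]
[ 576.12508068 -113.55221595  197.58730548] [3.14043644e+00 7.44509680e-04 1.78627554e+00] 0.7979587631884745
```

Call:
carry_out --pt "0 0.003 0 -0.3 0.8" --pt "0 0.006 0 -0.3 0.8" --pt "0 0.008 0 -0.3 0.8" --pt "0 0.01 0 -0.3 0.8" --pt "0 0.012 0 -0.3 0.8" --pt "0 0.014 0 -0.3 0.8" --pt "0 0.016 0 -0.3 0.8" --pt "0 0.018 0 -0.3 0.8" --pt "0 0.0195 0 -0.3 0.8" --pt "0 0.0195 0 -0.3 0.8" --pt "0 0.0195 0 -0.3 0.8"

```text
t: 4.4
eef_pos: [595.0, -109.3, 196.7]
tcp_rot: [3.142, 0.0, 1.792]
ft_force: [0.1, -0.6, 0.1]
opening: 0.802
grip_force: 0.0
```

Call:
carry_out --pt "0 -0.006 0 0 0.8" --pt "0 -0.009 0 0 0.8" --pt "-0.01 -0.009 -0.04 0 0.8" --pt "-0.01 -0.009 -0.09 0 0.8" --pt "-0.01 -0.009 -0.14 0 1" --pt "-0.01 -0.009 -0.17 0 1" --pt "-0.01 -0.009 -0.18 0 1" --pt "-0.01 -0.009 -0.18 0 1" --pt "-0.01 -0.009 -0.18 0 1"

```text
t: 5.52
eef_pos: [588.3, -121.0, 375.2]
tcp_rot: [-3.14, -0.001, 1.792]
ft_force: [-0.6, 0.2, -0.8]
opening: 1.001
grip_force: 0.0
```

```bash
cat > look.py <<'E'
from m import *
import sys
n=sys.argv[1]; s=env.state(); print(s["t"],s["eef_pos"],s["tcp_rot"])
im,d,K,D,M=snap("wrist"); save(n+".png",im); np.savez(n+".npz",im=im,d=d,K=K,D=D,M=M)
E
python3 look.py w2
```

```text
5.525 [ 588.29837442 -120.98810532  375.21950937] [-3.13965305e+00 -1.05906311e-03  1.79157323e+00]
```

View pics/w2.png

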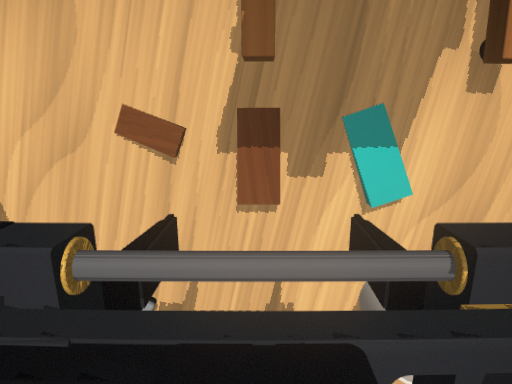

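The wedge (237–280, rows 108–205) is now in line with the runner end (242–275, row 60). I'll measure it from this second place.

Run:
```python
from m import *
f=np.load("w2.npz"); im,d,K,D,M=[f[k] for k in("im","d","K","D","M")]
m,c=wedge(im,215,310,90,222); q=quad(c); print(q.round(1).tolist())
T=plane(K,D,M,q[:2],3); H=plane(K,D,M,q[2:],20); t=T.mean(0);h=H.mean(0);w=t-h
print("tip",t.round(1),"thick",h.round(1),"len",np.linalg.norm(w[:2]),"dir",np.degrees(np.arctan2(w[1],w[0])))
g=cv2.cvtColor(im,cv2.COLOR_RGB2GRAY).astype(int)
for u in(250,258,267): print(g[50:70,u])
m,l,r=runner(im,d,K,D,M,225,300,2,56)
gg=g[2:56]; 
e=[[np.polyval(l,58.5),58.5],[np.polyval(r,58.5),58.5]]
P=plane(K,D,M,e,40); print("top end",P.round(1).tolist(),P.mean(0).round(1))
a=np.radians(102.6); E=np.array([np.cos(a),np.sin(a)]);N=np.array([-E[1],E[0]])
for B in(P.mean(0)[:2],np.array([556.9,-7.8])):
    for x in(t,h): print("along,lat",(x[:2]-B)@E,(x[:2]-B)@N)
s=env.state(); print("tool x vs",np.degrees(s["tcp_rot"][2]),(h[:2]-s["eef_pos"][:2])@E,(h[:2]-s["eef_pos"][:2])@N)
print([(r,dpt(d,K,D,M,[(258,r)])[0].round(0).tolist()) for r in range(52,66)])
```

```text
[[237.0, 108.0], [279.0, 108.0], [237.0, 204.0], [279.0, 204.0]]
tip [566.1 -52.5   3. ] thick [ 587.9 -149.5   20. ] len 99.43254456013793 dir 102.67375602206903
[ 84  86  85  85  85  82  65  56  55  57  59  91 116 115 116 116 116 115
 114 114]
[ 85  84  85  86  82  78  64  56  55  58  58  83 102 102 103 104 103 102
 105 104]
[ 82  82  84  83  83  77  66  55  57  58  56  91 117 116 117 116 117 116
 115 115]
top end [[542.8, -13.4, 40.0], [572.0, -6.9, 40.0]] [557.4 -10.1  40. ]
along,lat -43.252449471229546 0.7501147831517088
along,lat -142.6849116463564 0.6221167527937972
along,lat -45.65187271600474 0.7689366954151993
along,lat -145.0843348911316 0.6409386650572841
tool x vs 102.64735238579615 -27.75420046057653 6.659359828885503
[(52, [556.0, -5.0, 42.0]), (53, [556.0, -5.0, 40.0]), (54, [557.0, -6.0, 40.0]), (55, [557.0, -7.0, 41.0]), (56, [557.0, -8.0, 41.0]), (57, [557.0, -9.0, 38.0]), (58, [557.0, -9.0, 33.0]), (59, [557.0, -9.0, 26.0]), (60, [557.0, -9.0, 20.0]), (61, [557.0, -9.0, 16.0]), (62, [556.0, -8.0, 2.0]), (63, [556.0, -8.0, -0.0]), (64, [557.0, -10.0, 1.0]), (65, [557.0, -10.0, 0.0])]
```

The tip is 45.6 mm short of the bare end, 0.7 mm off its line and parallel to it, so the push needed is about 86.5 mm. Next I'll put the half-shut fingers behind the thick end.

Call:
carry_out --pt "-0.03 -0.0065 0 0 0.18" --pt "-0.053 -0.0065 0.02 0 0.18" --pt "-0.053 -0.0065 0.06 0 0.18" --pt "-0.053 -0.0065 0.1 0 0.18" --pt "-0.053 -0.0065 0.14 0 0.18" --pt "-0.053 -0.0065 0.165 0 0.18" --pt "-0.053 -0.0065 0.175 0 0.18" --pt "-0.053 -0.0065 0.179 0 0.18" --pt "-0.053 -0.0065 0.179 0 0.18" --pt "-0.053 -0.0065 0.179 0 0.18"

```text
t: 6.82
eef_pos: [593.8, -174.2, 198.6]
tcp_rot: [3.14, 0.001, 1.792]
ft_force: [-0.5, -0.1, -0.4]
opening: 0.186
grip_force: 0.0
```

Run:
```python
from m import *
s=env.state(); a=np.radians(102.6); E=np.array([np.cos(a),np.sin(a)]);N=np.array([-E[1],E[0]])
x=s["eef_pos"][:2]-[556.9,-7.8]; print(s["eef_pos"],np.degrees(s["tcp_rot"]),s["opening"],s["ft_force"],x@E,x@N)
```

```text
[ 593.82666005 -174.20377192  198.59483962] [1.79933688e+02 5.34006428e-02 1.02653055e+02] 0.18584319519709716 [-0.46137926 -0.08976355 -0.36034816] -170.4515315811841 0.26251168136726477
```

Call:
carry_out --pt "0.006 0 0.002 0 0.18" --pt "0.011 0 0.002 0 0.18" --pt "0.015 0 0.002 0 0.18" --pt "0.019 0 0.002 0 0.18" --pt "0.023 0 0.002 0 0.18" --pt "0.028 0 0.002 0 0.18" --pt "0.033 0 0.002 0 0.18" --pt "0.038 0 0.002 0 0.18" --pt "0.043 0 0.002 0 0.18" --pt "0.048 0 0.002 0 0.18" --pt "0.053 0 0.002 0 0.18" --pt "0.058 0 0.002 0 0.18" --pt "0.063 0 0.002 0 0.18" --pt "0.068 0 0.002 0 0.18" --pt "0.073 0 0.002 0 0.18" --pt "0.077 0 0.002 0 0.18" --pt "0.081 0 0.002 0 0.18" --pt "0.084 0 0.002 0 0.18" --pt "0.084 0 0.002 0 0.18" --pt "0.084 0 0.002 0 0.18"

```text
t: 9.32
eef_pos: [575.3, -92.2, 195.7]
tcp_rot: [-3.142, 0.0, 1.792]
ft_force: [-0.1, -0.1, 0.4]
opening: 0.179
grip_force: 0.0
```

```bash
python3 look.py w3
python3 - <<'E'
from h import *
im,d,K,D,M=snap("top"); np.savez("top1.npz",im=im,d=d,K=K,D=D,M=M)
w=np.load("w3.npz")["im"]
c=cv2.resize(im[150:270,180:330],(480,384),interpolation=cv2.INTER_CUBIC)
save("v3.png",np.hstack([w[:, 130:450],c]))
E
```

```text
9.325 [575.30581501 -92.23241519 195.70735481] [-3.14159248e+00  7.31838744e-05  1.79154986e+00]
```

View pics/v3.png

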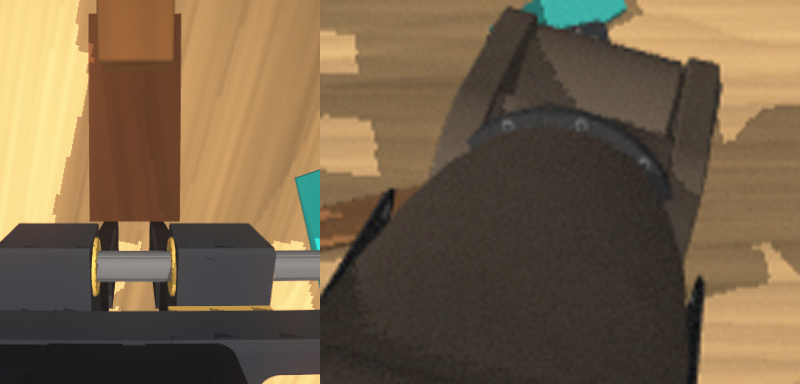

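The wrist picture shows the wedge under the runner end, centred. Its thick end is at row 220 against the fingers, and the runner's end edge is at row 62.

```bash
cat > along.py <<'E'
from m import *
import sys
f=np.load(sys.argv[1]+".npz"); im,d,K,D,M=[f[k] for k in("im","d","K","D","M")]
g=cv2.cvtColor(im,cv2.COLOR_RGB2GRAY).astype(int)
a=np.radians(102.6); E=np.array([np.cos(a),np.sin(a)]);N=np.array([-E[1],E[0]])
B=np.array([556.9,-7.8])
for u in(225,228,265,300,305): print(u,"thick",g[212:228,u],"end",g[54:76,u])
for v in(100,150,200): print(v,"L",g[v,214:226],"R",g[v,304:316])
for r in(218.5,219.5,220.5): print(r,(plane(K,D,M,[(265,r)],20)[0,:2]-B)@E)
for r in(60,62,64): print(r,[(plane(K,D,M,[(265,r)],z)[0,:2]-B)@E for z in(40,10)])
E
python3 along.py w3
```

```text
225 thick [ 76  79  77  80  78  79  76  78  83 109 140  95  57  58  58  58] end [83 83 84 87 90 84 84 86 84 85 85 85 83 84 83 83 83 84 84 84 84 85]
228 thick [ 78  78  80  77  77  79  77  78  82 110 148 138  93  88  69  68] end [97 99 98 97 96 91 85 84 84 83 84 86 84 83 84 84 84 84 83 83 84 84]
265 thick [ 80  78  77  79  75  77  77  78  82 111 157 157 158 158 159 160] end [112 112 112 111 108 102  92  82  71  71  70  72  74  77  77  74  74  74
  73  75  74  73]
300 thick [ 72  72  72  71  69  70  71  71  76 107 144  97  53  48  46  43] end [110 108 109 108 105  98  94  83  74  74  74  75  75  76  72  75  74  74
  74  76  74  73]
305 thick [ 73  72  74  74  72  73  71  72  78 109 144  96  55  58  57  57] end [73 73 72 72 74 72 72 74 73 75 73 71 72 75 71 72 74 73 74 73 73 73]
100 L [177 155 150 149 134  94  87  86  85  86  84  84] R [ 76  75  76  74  76  72 100 168 167 167 166 164]
150 L [148 150 150 148 143  87  85  85  82  82  83  82] R [ 74  75  75  76  76  80 123 163 160 159 157 156]
200 L [155 153 156 154 156 117  79  81  80  80  79  80] R [ 74  74  76  74  74  81 156 156 156 156 157 158]
218.5 -71.7891835542936
219.5 -72.31481541569171
220.5 -72.84126026269848
60 [np.float64(-0.05700253067396241), np.float64(4.43255101029497)]
62 [np.float64(-0.8020180723231746), np.float64(3.523522214312068)]
64 [np.float64(-1.548666476906103), np.float64(2.6125010848224632)]
```

The thick end is 73.0 mm before the bare end, so the tip is 27 mm in and 14 mm remain. I'll push 11 mm gently, then check.

Call:
carry_out --pt "0.002 0 0 0 0.18" --pt "0.004 0 0 0 0.18" --pt "0.006 0 0 0 0.18" --pt "0.008 0 0 0 0.18" --pt "0.0095 0 0 0 0.18" --pt "0.0105 0 0 0 0.18" --pt "0.011 0 0 0 0.18" --pt "0.011 0 0 0 0.18" --pt "0.011 0 0 0 0.18"

```text
t: 10.55
eef_pos: [572.9, -81.5, 195.7]
tcp_rot: [3.142, 0.0, 1.792]
ft_force: [0.4, -0.3, -0.2]
opening: 0.18
grip_force: 0.0
```

```bash
python3 look.py w4; python3 along.py w4; python3 -c "
from h import *
s=env.state();print(s['ft_force'])"
```

```text
10.55 [572.90082709 -81.46089918 195.74276054] [3.14154793e+00 1.24219359e-04 1.79158238e+00]
225 thick [ 76  77  78  77  77  77  77  76  77  85 110  94  59  58  58  59] end [82 83 83 82 83 84 81 83 84 82 85 83 83 84 83 84 82 81 84 83 81 85]
228 thick [ 78  76  77  78  76  76  75  75  76  84 120 138  93  88  68  69] end [98 94 96 96 96 99 95 96 97 97 96 97 96 96 97 96 97 98 98 98 97 96]
265 thick [ 77  77  76  76  78  77  75  75  76  84 121 149 149 149 151 151] end [111 111 110 110 110 111 110 113 109 111 111 112 112 112 112 111 111 111
 110 111 110 112]
300 thick [ 71  70  69  69  68  69  71  70  69  79 108  95  51  47  43  40] end [109 109 110 108 109 108 108 107 107 107 108 105 107 106 107 106 106 106
 107 107 107 107]
305 thick [ 73  71  71  71  71  71  70  72  71  83 110  95  55  54  55  56] end [71 71 73 71 70 73 73 71 70 73 72 72 71 73 73 72 72 72 72 72 74 72]
100 L [222 221 219 218 166  98  86  85  85  84  84  83] R [ 73  75  76  74  74  73  99 163 164 164 165 167]
150 L [145 144 146 145 146  87  84  85  84  83  82  82] R [ 72  74  75  75  75  80 121 162 162 161 161 162]
200 L [137 142 145 151 151 115  80  80  78  79  78  78] R [ 73  73  72  71  74  81 152 153 154 154 154 156]
218.5 -60.772808194250466
219.5 -61.29856578137212
220.5 -61.82513672966623
60 [np.float64(10.976445929234572), np.float64(15.464442289299566)]
62 [np.float64(10.23126606102372), np.float64(14.555251606040109)]
64 [np.float64(9.484452552209698), np.float64(13.644067725058095)]
[ 0.26101153 -0.5284299  -0.31541231]
```

Call:
carry_out --pt "0.0005 0 0 0 0.18" --pt "0.001 0 0 0 0.18" --pt "0.0015 0 0 0 0.18" --pt "0.002 0 0 0 0.18" --pt "0.002 0 0 0 0.18" --pt "0.002 0 0 0 0.18"

```text
t: 11.35
eef_pos: [572.4, -79.5, 195.7]
tcp_rot: [3.142, 0.0, 1.792]
ft_force: [0.9, -0.3, -0.5]
opening: 0.177
grip_force: 0.0
```

Call:
carry_out --pt "0.0003 0 0 0 0.18" --pt "0.0005 0 0 0 0.18" --pt "0.0005 0 0 0 0.18"

```text
t: 11.72
eef_pos: [572.3, -79.0, 195.7]
tcp_rot: [3.142, 0.0, 1.792]
ft_force: [-0.5, -0.7, 0.4]
opening: 0.181
grip_force: 0.1
```

Call:
carry_out --pt "0.0003 0 0 0 0.18" --pt "0.0005 0 0 0 0.18" --pt "0.0005 0 0 0 0.18"

```text
t: 12.1
eef_pos: [572.2, -78.5, 195.7]
tcp_rot: [-3.142, 0.0, 1.792]
ft_force: [-0.1, -0.0, 0.3]
opening: 0.183
grip_force: 0.1
```

Call:
carry_out --pt "0.0003 0 0 0 0.18" --pt "0.0005 0 0 0 0.18" --pt "0.0005 0 0 0 0.18"

```text
t: 12.48
eef_pos: [572.1, -78.0, 195.7]
tcp_rot: [3.142, 0.0, 1.792]
ft_force: [0.3, -0.4, 0.0]
opening: 0.179
grip_force: 0.4
```

Call:
carry_out --pt "0.0003 0 0 0 0.18" --pt "0.0005 0 0 0 0.18" --pt "0.0005 0 0 0 0.18"

```text
t: 12.85
eef_pos: [572.1, -77.6, 195.7]
tcp_rot: [3.141, 0.0, 1.792]
ft_force: [-0.1, -2.2, -0.4]
opening: 0.179
grip_force: 1.3
```

Call:
carry_out --pt "0.0003 0 0 0 0.18" --pt "0.0005 0 0 0 0.18" --pt "0.0005 0 0 0 0.18"

```text
t: 13.22
eef_pos: [572.0, -77.2, 195.8]
tcp_rot: [3.141, 0.0, 1.792]
ft_force: [1.1, -5.4, -1.3]
opening: 0.179
grip_force: 2.6
```

```bash
python3 look.py w5; python3 along.py w5|grep -E "thick|^2"; python3 -c "
from h import *
import numpy as np
F=[]
for i in range(4): F.append(env.state()['ft_force']); env.read_camera('top')
print(np.round(F,2))"
```

```text
13.225 [571.97148842 -77.20189948 195.75236075] [3.14130476e+00 4.18316377e-04 1.79166051e+00]
225 thick [78 78 77 76 77 78 76 76 75 76 78 79 57 58 57 57] end [83 82 82 81 81 82 81 82 82 81 81 82 82 83 83 82 82 82 81 84 82 84]
228 thick [ 77  76  77  76  78  76  77  76  78  77  91 122  93  88  67  66] end [100  98  98  98  98  96  96  97  97  96  95  96  95  95  95  97  97  99
265 thick [ 77  75  77  77  77  76  74  76  76  78  89 136 148 148 150 148] end [110 110 109 110 109 110 110 110 110 110 110 110 112 110 110 111 110 110
300 thick [70 68 69 68 70 71 68 69 67 70 71 76 51 46 42 40] end [105 106 106 105 106 105 106 106 107 104 104 105 104 106 103 105 105 106
305 thick [71 72 71 70 70 71 70 72 72 70 75 76 54 54 55 55] end [71 70 72 70 71 70 71 73 74 73 72 71 73 71 73 70 72 70 71 73 71 73]
200 L [141 137 139 143 148 115  80  79  78  80  78  78] R [ 71  73  72  72  73  79 150 151 151 152 154 153]
218.5 -56.467298216578996
219.5 -56.993126723955065
220.5 -57.51976974596549
[[ 0.94 -5.04 -0.57]
 [ 0.9  -5.04 -0.77]
 [ 0.74 -5.2  -0.55]
 [ 2.23 -5.06 -2.41]]
```

The push now meets about 5 N with the tip about 41.5 mm in, so the wedge is snug. I'll back off and rise, then check the clearance above the runner for the press.

Call:
carry_out --pt "-0.002 0 0 0 0.18" --pt "-0.008 0 0 0 0.18" --pt "-0.02 0 0 0 0.18" --pt "-0.035 0 0 0 0.18" --pt "-0.05 0 -0.02 0 0.1" --pt "-0.06 0 -0.06 0 0" --pt "-0.06 0 -0.11 0 0" --pt "-0.06 0 -0.16 0 0" --pt "-0.06 0 -0.19 0 0" --pt "-0.06 0 -0.19 0 0" --pt "-0.06 0 -0.19 0 0"

```text
t: 14.85
eef_pos: [584.8, -136.1, 384.8]
tcp_rot: [-3.141, -0.001, 1.791]
ft_force: [-0.0, 0.3, 0.2]
opening: 0.006
grip_force: 0.0
```

```bash
python3 look.py w6
python3 - <<'E'
from m import *
a=np.radians(102.6); E=np.array([np.cos(a),np.sin(a)]);N=np.array([-E[1],E[0]]); B=np.array([556.9,-7.8])
for n in("top0","scene0"):
    f=np.load(n+".npz"); im,d,K,D,M=[f[k] for k in("im","d","K","D","M")]
    vv,uu=np.mgrid[0:384,0:512]; ok=d.ravel()>0; P=dpt(d,K,D,M,np.c_[uu.ravel(),vv.ravel()][ok])
    x=(P[:,:2]-B)@E-150; y=(P[:,:2]-B)@N+120
    for z0,z1 in((55,110),(110,200),(200,300),(300,440)):
        k=(P[:,2]>z0)&(P[:,2]<z1)&(abs(y)<150)&(abs(x)<250)&(x>-160)
        print(n,z0,z1,k.sum(),np.percentile(x[k],[0,1,5]).round(0) if k.sum() else "", y[k].max().round(0) if k.sum() else "")
f=np.load("w6.npz"); im,d,K,D,M=[f[k] for k in("im","d","K","D","M")]
save("w6c.png",im[:230])
m,l,r=runner(im,d,K,D,M,225,320,2,40); 
print(l,r,[np.round(plane(K,D,M,[[np.polyval(p,20),20]],40),1).tolist() for p in(l,r)])
E
```

```text
14.85 [ 584.84337734 -136.05299181  384.83313147] [-3.14056182e+00 -5.64890794e-04  1.79116909e+00]
top0 55 110 24 [ 25.  42. 100.] 102.0
top0 110 200 2353 [-34. -33. -32.] 111.0
top0 200 300 2861 [-4. -2. -1.] 105.0
top0 300 440 5554 [16. 17. 19.] 101.0
scene0 55 110 227 [3. 3. 5.] 88.0
scene0 110 200 1876 [-33. -33. -32.] 107.0
scene0 200 300 1995 [-3. -2. -0.] 101.0
scene0 300 440 2609 [16. 17. 19.] 101.0
[8.79552912e-16 2.48500000e+02] [1.20363278e-03 2.81449010e+02] [[[538.1, 6.9, 40.0]], [[567.5, 13.5, 40.0]]]
```

View pics/w6c.png

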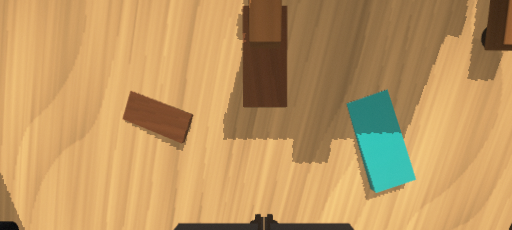

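The wedge (243–287, down to row 107) sits centred under the runner end (249–282, row 42), and the easel has not moved. Next I'll turn the camera side outward and move over the runner end with the fingers shut.

Call:
carry_out --pt "0 0 0 10 0" --pt "0 0 0 20 0" --pt "0 0 0 30 0" --pt "0 0 0 40 0" --pt "0 0 0 50 0" --pt "0 0 0 60 0" --pt "0 0 0 70 0" --pt "0 0 0 80 0" --pt "0.01 0 0 90 0" --pt "0.02 0 0 100 0" --pt "0.035 0 0 110 0" --pt "0.05 0 0 120 0" --pt "0.065 0 0 130 0" --pt "0.08 0 0 140 0" --pt "0.095 0 0 150 0" --pt "0.11 0 0 160 0" --pt "0.125 0 0 162 0" --pt "0.14 0.001 0 162 0" --pt "0.146 0.001 0 162 0" --pt "0.146 0.001 0 162 0"

```text
t: 17.4
eef_pos: [554.1, 7.3, 385.5]
tcp_rot: [3.141, 0.0, -1.035]
ft_force: [0.1, -0.1, 0.1]
opening: 0.006
grip_force: 0.0
```

```bash
python3 -c "
from h import *
s=env.state();a=np.radians(102.6); E=np.array([np.cos(a),np.sin(a)]);N=np.array([-E[1],E[0]])
x=s['eef_pos'][:2]-[556.9,-7.8];print(s['t'],s['eef_pos'],s['tcp_rot'],s['joints'].round(2),s['ft_force'],x@E,x@N)"
```

```text
17.4 [554.07100645   7.30951915 385.47716029] [ 3.14123970e+00  1.01228337e-04 -1.03473032e+00] [-0.11  0.41  1.76 -0.    0.97  2.5 ] [ 0.11699528 -0.10664495  0.10061499] 15.362758826211726 -0.5351772610071452
```

Call:
carry_out --pt "0 0 0.03 0 0" --pt "0 0 0.06 0 0" --pt "0 0 0.09 0 0" --pt "0 0 0.115 0 0" --pt "0 0 0.132 0 0" --pt "0 0 0.142 0 0" --pt "0 0 0.148 0 0" --pt "0 0 0.151 0 0" --pt "0 0 0.151 0 0" --pt "0 0 0.151 0 0"

```text
t: 18.65
eef_pos: [554.1, 7.1, 235.1]
tcp_rot: [-3.141, -0.001, -1.036]
ft_force: [-0.6, 0.1, 0.3]
opening: 0.003
grip_force: 0.0
```

Call:
carry_out --pt "0 0 0.0005 0 0" --pt "0 0 0.001 0 0" --pt "0 0 0.0015 0 0" --pt "0 0 0.002 0 0" --pt "0 0 0.002 0 0"

```text
t: 19.27
eef_pos: [554.0, 7.1, 232.6]
tcp_rot: [3.141, 0.0, -1.036]
ft_force: [0.0, -0.1, -0.2]
opening: 0.004
grip_force: 0.0
```

Call:
carry_out --pt "0 0 0.0005 0 0" --pt "0 0 0.001 0 0" --pt "0 0 0.0015 0 0" --pt "0 0 0.0015 0 0"

```text
t: 19.77
eef_pos: [554.0, 7.1, 231.2]
tcp_rot: [3.141, 0.0, -1.036]
ft_force: [-1.1, 0.1, -0.2]
opening: 0.008
grip_force: 0.0
```

Call:
carry_out --pt "0 0 0.0005 0 0" --pt "0 0 0.001 0 0" --pt "0 0 0.001 0 0"

```text
t: 20.15
eef_pos: [554.0, 7.1, 230.4]
tcp_rot: [-3.141, -0.0, -1.036]
ft_force: [-0.5, 0.0, 4.3]
opening: 0.005
grip_force: 1.8
```

Contact at 40 mm height, as expected. Now pressing harder in small steps.

Call:
carry_out --pt "0 0 0.0005 0 0" --pt "0 0 0.001 0 0" --pt "0 0 0.001 0 0"

```text
t: 20.52
eef_pos: [553.9, 7.1, 230.3]
tcp_rot: [-3.141, -0.001, -1.036]
ft_force: [-3.7, -0.8, 15.3]
opening: 0.007
grip_force: 7.6
```

Call:
carry_out --pt "0 0 0.0004 0 0" --pt "0 0 0.0004 0 0" --pt "0 0 0.0004 0 0" --pt "0 0 0.0004 0 0" --pt "0 0 0.0004 0 0" --pt "0 0 0.0004 0 0"

```text
t: 21.28
eef_pos: [553.9, 7.1, 230.1]
tcp_rot: [-3.141, -0.001, -1.036]
ft_force: [-4.9, 0.2, 19.9]
opening: 0.007
grip_force: 9.8
```

Call:
carry_out --pt "0 0 -0.001 0 0" --pt "0 0 -0.003 0 0" --pt "0 0 -0.01 0 0" --pt "0 0 -0.04 0 0" --pt "0 0 -0.08 0 0" --pt "0 0 -0.12 0 0" --pt "0.03 0 -0.15 0 0" --pt "0.08 0 -0.15 0 0" --pt "0.13 0 -0.15 0 0" --pt "0.16 0 -0.15 0 0" --pt "0.16 0 -0.15 0 0" --pt "0.16 0 -0.15 0 0"

```text
t: 22.78
eef_pos: [635.2, -130.0, 378.8]
tcp_rot: [3.141, 0.001, -1.036]
ft_force: [0.5, 0.4, 0.6]
opening: 0.004
grip_force: 0.0
```

Run:
```python
from h import *
print(env.state()["t"],env.state()["eef_pos"])
A=[]
for n in("scene","top"):
    im,d,K,D,M=snap(n); np.savez(n+"2.npz",im=im,d=d,K=K,D=D,M=M)
    o=np.load(n+"0.npz"); 
    c=(slice(110,300),slice(180,430)) if n=="scene" else (slice(60,260),slice(20,340))
    A.append(np.vstack([cv2.resize(o["im"][c],(390,290)),cv2.resize(im[c],(390,290))]))
save("cmp.png",np.hstack(A))
```

```text
22.775 [ 635.24468652 -130.04647364  378.76135289]
```

View pics/cmp.png

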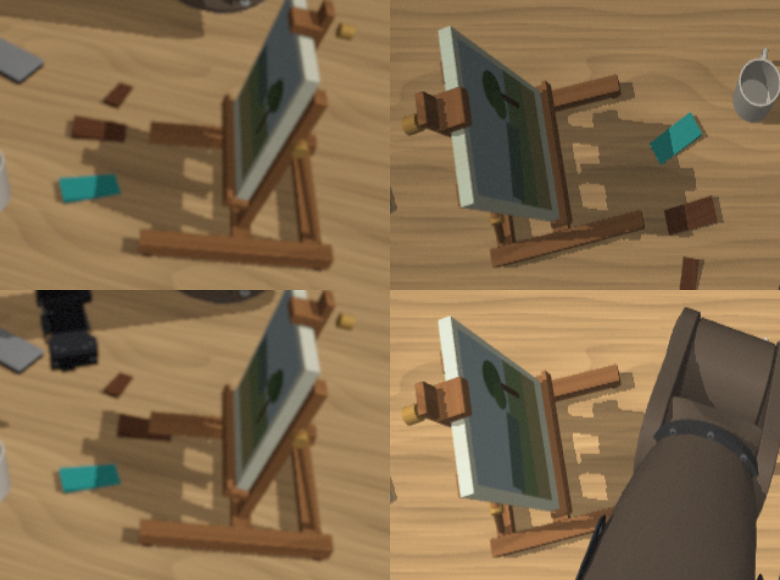

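The before and after pictures show the easel in the same place, the wedge under its bare end at (145,428), and the neighbouring things where they were. Handing in.

```bash
python3 -c "
from cell import env
print(env.job_done())"
```

```text
the job is handed in; nothing more can be done
None
```

The wedge is snug under the bare runner end (tip about 41.5 mm in, about 5 N resistance); I pressed the end with about 20 N and it held, the easel did not move, and the job was handed in at about 23 s.

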